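Latch the insulation tester and hold the test selector at its third stop

ROBOT

A 6-joint arm with a two-finger parallel gripper is mounted at the origin on the work surface. World frame = base frame: x ahead of the robot, y to its left, z up, the work surface at z = 0. Lengths are in m, angles in rad, forces in N, time in s.
With the tool pointing down it reaches from about 0.3 to 0.75 m from the base axis. Payload 8.5 kg.
Tool frame: the origin (TCP) lies on the centre line of the jaws, within the pads' length; the fingertips stand tcp_to_tips ahead of it and the grasp point (between the pads) lies 11 mm behind it (tcp_to_tips is the distance from the TCP to the fingertips, in m); z points along the fingers, y is the direction in which the jaws open and shut (so a half turn about z gives the same grasp; the last joint's range is limited). The gripper opens to 85 mm and grips with 20 to 120 N. Pads are 22 mm wide; open, the fingers measure 114 mm over their backs; the gripper's body (76 mm by 85 mm) begins 54 mm behind the grasp point. The pads swing forward as they close: fully open they stand 13 mm farther back than shut.
Start: joints at [1.004, 0.381, 1.297, -0, 1.464, -0.215], TCP at [0.19, 0.516, 0.239] pointing down, gripper open.
Joint ranges: [-3.11, 3.11], [-0.89, 2.33], [0.22, 2.48], [-1.42, 4.56], [0.17, 2.85], [-2.88, 2.88]. Speed limits (rad/s): [2.39, 2.39, 3.14, 3.14, 3.14, 3.14].

INTERFACE

Orientations are given as a 3x3 rotation matrix whose columns are the frame's x, y, z axes.
In Python, from workcell import get_state, read_camera, camera_info, close_job, spot_in, tcp_to_tips gives the robot as it stands.
- The arm moves only by the tool move_arm, never from a script. Its argument "targets" is a list that holds one entry, the list of rows, each a list of 5 numbers: the finger opening in mm, from 0 to 85.4, then the shift along the tool's x, y, z in units of 25 mm (1.0 is 25 mm), then the turn about the tool's z in units of 8 degrees (1.0 is 8 degrees). A call has exactly 10 rows; each row shifts and turns the commanded pose from where the row before left it, along the tool's axes as they then stand; what a row does not reach is not made up. A row lasts 1/10 s, in which the tool goes at most 50 mm and 8.59 degrees, less where a joint would pass 70% of its speed; a pose out of reach is approached as far as the arm can. A call is refused whole if a number of a shift passes 1 or a number of a turn 1, either way. A call with a gripper value outside its range is refused whole. The fingers move at their own pace and stop on an object; "grip_force" is the grip in N (left out, the last holds). Time passes only in rows, so rows that do not move let the fingers close, or fill a call up. It gives the time, the measured TCP pose, the force and the opening at its end, in the units of the state.
- get_state(): the state, without advancing time (a new reading comes with each control period).
- read_camera(name): name is "scene" or "top" or "wrist"; returns the picture (400x640x3 uint8, red, green, blue); there is no depth.
- camera_info(name): a dict with "K" (3x3 intrinsics, pixels), "eye" and "rotation" of the camera in the world; the wrist camera has in their place "tool_from_camera" (4x4, takes a point from camera to tool coordinates, whose origin is the TCP and whose axes are the flange's). Camera axes: x right, y up, looking along -z (the intrinsics and any distortion apply to the point x, -y, -z); pixel columns grow to the right and rows downward; lengths in m; the calibration is good to about 2 mm. A picture is of the moment at which its call begins: read the wrist's pose just before it. camera_info takes no time and is no camera call.
- close_job(): hands the job in, once; it reports no verdict.
Trained networks look in the newest picture that a camera, given by its name, has taken for a name from the list of things; names that differ only in an ending like _2 or _b are one class to them, and where a whole thing is asked for, a point or a joint stands for the part that bears it (a point fixed in the world has none). Each returns a list of dicts, best first, with "p" (0 to 1); they miss things now and then, are a little off and sometimes report something else, mostly with a low value. They report only what shows in the picture. A call takes as long as a camera call.
- spot_in(camera, thing): "bbox" ([left, top, width, height] in pixels, round what is visible of it).
The state is a dict: "clock": time; "joint_pos": joint angles; "qd": joint speeds; "joint_torque": joint torques, N m; "ee_pos": TCP position; "eef_rot": TCP orientation; "force": force on the tool from outside, world axes, zero at the start; "moment": the same for the moment, N m; "finger_gap": finger opening in m.
Only numpy, scipy, OpenCV 4.12 (cv2) and the standard library are available. Lean on these libraries where they do the work, as an engineer would, in place of code of your own. Each camera call takes 0.05 s, during which the arm holds its last target. There are 200 camera calls.

TASK

Make the insulation tester ready and run the test: swing its latch arm closed until it rests in the catch on the clear cover, and only then turn the black test selector clockwise from zero, counting the clicks, to the third stop and not on towards the fourth. The selector springs back to zero when let go, so the program finishes while the fingers still hold it at the third stop. Keep the cover shut and leave the other things on the bench and on the tester where they lie.

Things in the scene. Friction and masses are not known exactly. Their poses are not given: they have to be found in the camera images.
- tester: Insulation tester, fixed: low beige case 240 x 360 mm (x, y) with a dark deck 85 mm high. Origin: centre of its underside; x away from the operator, y to the operator's left, z up. On the deck, in this frame (mm): clear cover over a transformer (x -30..110, y 15..165, top 130 high); latch pivot at x -65, y 30; selector axis at x -26, y -105.
- cover (a joint): Hinge of the clear cover (0.35 kg, hinged along its far edge), rad: 0 shut, as at the start; positive lifted.
- catch (a point): Steel catch on the flange in front of the cover, 45 mm from the latch pivot: a bracket open to the front, 22 mm wide, into which the latch arm swings. The point is on its top, 114 mm above the bench.
- latch (a joint): Angle of the steel latch arm about its upright pivot, rad: 0 closed, in the catch, along the tester's +y, at a hard stop; positive open, swung anticlockwise seen from above, towards the operator (at pi/2 along the tester's -x). Starts at 0.7 to 1.2. It stays where it is left; about 0.6 N at the finger knob moves it.
- latch_pivot (a point): Point on the pivot axis of the latch, 100 mm above the bench.
- latch_grip (a point): Middle (121 mm high) of the red finger knob on the latch arm, 85 mm from the pivot: upright cylinder 15 mm in diameter, 103 to 133 mm above the bench. The flat arm under it (14 mm wide, top 103 mm high) runs on 10 mm beyond it. Closed, the knob's axis is 35 mm in front of the cover's front wall and 29 mm from the catch.
- selector (a joint): Angle of the test selector, rad: 0 at rest, growing clockwise seen from above. Click stops every pi/8 (22.5 deg): 0.393, 0.785, third 1.178, fourth 1.571; travel ends at 1.65. A return spring of about 0.12 N m drives it back to 0 when let go; the clicks add a torque wave of +-0.07 N m, one cycle per stop, lightest just before and stiffest just after each stop.
- knob_bar: The selector's black bar grip, 46 long x 14 wide mm, its top 131 mm above the bench, on a round skirt (radius 24 mm, top 99 mm high). Origin on the turning axis, 91 mm above the bench; x along the bar to its pointer end (white line on top). Marks on the deck: white bar at zero, white dots at stops 1 to 3, red dot at stop 4. Stop 3 points along the tester's +x, zero 3 pi/8 anticlockwise of it.
- knob_grip (a point): Point on the selector's axis at gripping height, 122 mm above the bench.
- module_a: Loose white hexagonal circuit module on the bench, 60 mm across corners, 20 mm high; origin: centre of the underside. Leave alone.
- module_b: A second such module, loose on the bench. Leave alone.
- module_c: A third such module, loose on the bench. Leave alone.
- multimeter: Yellow hand multimeter lying on the bench, 150 x 76 x 34 mm; origin: centre of the underside. Leave alone.
- adapter: Black plug-in power adapter on the bench, 72 x 46 x 30 mm; origin: centre of the underside. Leave alone.
- tweezers: Steel tweezers with blue grips, 120 mm long, 6 mm high, lying across the deck of the tester near its far edge. Leave alone.
- link_plug: Small red two-pin link plug, 14 x 34 x 16 mm with 10 mm brass pins, lying on the deck near the front edge, between latch and knob. Leave alone.

How it is judged:
On the way, in this order (a step that is already met when the one before it is completed fails the run):
1. the latch arm rests in its catch, the selector still at zero (value of joint latch below 0.05 rad and value of joint selector below 0.1 rad), for 0.2 s.
2. the selector is held by the fingers at the third stop (value of joint selector between 1.0281 and 1.3281 rad and contact force between the fingers and knob_bar above 2 N), for 0.5 s.
At the end, for the whole second after the job is handed in: The selector is still and within 0.15 rad of its third stop (1.178 rad), held there by the fingers with more than 2 N; the latch arm is within 0.05 rad of fully closed and the cover within 0.03 rad of shut (all of step 2 and value of joint latch below 0.05 rad and value of joint cover below 0.03 rad and velocity of joint selector between -0.1 and 0.1 rad/s); the arm keeps its last pose, push and grip.
It fails at once if the selector is turned past the third stop, over the crest towards the fourth (beyond 1.40 rad) (value of joint selector above 1.4 rad).
It fails at once if the selector is turned (beyond 0.2 rad) while the latch arm is out of its catch (beyond 0.10 rad) (value of joint selector above 0.2 rad and value of joint latch above 0.1 rad).
It fails at once if the cover is lifted (beyond 0.15 rad) (value of joint cover above 0.15 rad).
It fails at once if a thing that was to be left alone is moved more than 25 mm (distance of any of module_a, module_b, module_c, multimeter, adapter, tweezers, link_plug from where it was at the start of the episode above 0.025 m).
It also fails if it takes over 45 s, if anything falls off the work surface, if the arm or the gripper's body presses on something with over 40 N, if the wrist force passes 120 N, or if a joint passes its speed limit or range.

## Working session

There is one attempt and no reset: what is moved stays moved. The work goes in short steps, Python scripts to look and compute and a tool call to move; the robot and the scene stay as the last step left them, time stands still between calls to the robot, and variables do not carry over. Pictures are saved under pics/ and viewed, about 8 in all and at most 12, crops included, and the job is handed in when it is done.

Besides the shell and the picture viewer there is one more tool, called after "Request:" by a JSON object that holds its "fn" and its "kwargs", one argument or row to a line. move_arm: Moves the arm, as the interface text tells. Its arguments: {"type":"object","properties":{"targets":{"type":"array","items":{"type":"array","items":{"type":"array","items":{"type":"number"}}}},"grip_force":{"type":"number"}},"required":["targets"]}

```bash
mkdir -p pics; ls
cat > h.py <<'E'
import numpy as np, cv2
from workcell import *
def cam(name):
    c=camera_info(name); K=np.array(c["K"])
    if "eye" in c: return K,np.array(c["eye"]),np.array(c["rotation"]),c
    s=get_state(); T=np.array(c["tool_from_camera"]); R=np.array(s["eef_rot"])
    return K,np.array(s["ee_pos"])+R@T[:3,3],R@T[:3,:3],c
def dist(c): return np.array(c.get("distortion",np.zeros(5)),float)
def proj(m,P):
    K,e,R,c=m; q=(np.atleast_2d(P)-e)@R; q=q*[1,-1,-1]
    return cv2.projectPoints(q.reshape(-1,1,3),np.zeros(3),np.zeros(3),K,dist(c))[0].reshape(-1,2)
def onz(m,px,z):
    K,e,R,c=m; u=cv2.undistortPoints(np.array(px,float).reshape(-1,1,2),K,dist(c)).reshape(-1,2)
    d=np.c_[u[:,0],-u[:,1],-np.ones(len(u))]@R.T
    return e+d*((z-e[2])/d[:,2])[:,None]
def save(im,n): cv2.imwrite("pics/"+n,im[...,::-1])
E
python3 - <<'E'
from h import *
np.set_printoptions(precision=4,suppress=True)
print(tcp_to_tips if not callable(tcp_to_tips) else tcp_to_tips()); print(get_state())
for n in("top","scene","wrist"): print(camera_info(n))
for n in ("top","scene"):
    im=read_camera(n); save(im,n+"0.png"); m=cam(n)
    for t in ("tester","latch_grip","latch","catch","knob_bar","selector","link_plug","cover","tweezers"):
        print(n,t,[(np.round(d["bbox"],1).tolist(),round(d["p"],2)) for d in spot_in(n,t)][:2])
E
```

```text
pics
0.008
{'clock': 0.0, 'joint_pos': array([ 1.0037,  0.3812,  1.2983, -0.    ,  1.4636, -0.2153]), 'qd': array([ 0.0001, -0.0019, -0.0003,  0.0014,  0.0008, -0.002 ]), 'joint_torque': array([ -0.0007, -44.8452, -23.1278,  -0.0002,   0.0047,   0.    ]), 'ee_pos': array([0.1894, 0.5161, 0.2387]), 'eef_rot': array([[-0.9388,  0.3446, -0.0008],
       [ 0.3446,  0.9387, -0.0012],
       [ 0.0003, -0.0014, -1.    ]]), 'force': array([ 0.7037, -0.8149, -0.0815]), 'moment': array([-0.0308,  0.0174, -0.0038]), 'finger_gap': 0.08549893718120943}
{'K': array([[384.3619,   0.    , 319.4907],
       [  0.    , 384.3619, 200.8477],
       [  0.    ,   0.    ,   1.    ]]), 'eye': array([0.4347, 0.0208, 1.1623]), 'rotation': array([[ 0.0063,  0.9937, -0.112 ],
       [-0.9999,  0.0077,  0.0117],
       [ 0.0125,  0.1119,  0.9936]])}
{'K': array([[396.7419,   0.    , 319.1539],
       [  0.    , 396.7419, 194.2132],
       [  0.    ,   0.    ,   1.    ]]), 'eye': array([1.3134, 0.2241, 0.8834]), 'rotation': array([[-0.2636, -0.6667,  0.6971],
       [ 0.9645, -0.1717,  0.2005],
       [-0.014 ,  
[... 762 characters left out ...]

top cover [([252.8, 126.8, 61.4, 70.8], 0.63)]
top tweezers [([328.5, 140.0, 36.1, 8.3], 0.72)]
scene tester [([238.5, 189.4, 153.1, 112.9], 0.69)]
scene latch_grip [([333.0, 189.0, 35.2, 26.8], 0.74), ([453.7, 240.2, 19.8, 19.8], 0.64)]
scene latch [([331.6, 191.9, 36.3, 20.3], 0.5)]
scene catch [([309.9, 211.2, 72.2, 69.1], 0.77), ([186.8, 152.8, 43.6, 36.3], 0.18)]
scene knob_bar [([276.9, 197.3, 16.8, 22.8], 0.79)]
scene selector [([277.0, 196.6, 18.2, 20.7], 0.8)]
scene link_plug [([307.6, 201.9, 12.6, 10.5], 0.47)]
scene cover [([310.5, 207.0, 76.2, 69.0], 0.61), ([254.4, 238.4, 41.6, 13.8], 0.19)]
scene tweezers [([254.4, 241.5, 42.7, 11.0], 0.82), ([276.7, 197.7, 18.6, 23.6], 0.27)]
```

Run:
```python
import cv2,numpy as np
im=cv2.imread("pics/top0.png")[115:230,235:395]; a=cv2.resize(im,None,fx=5,fy=5,interpolation=cv2.INTER_CUBIC); cv2.imwrite("pics/top0c.png",a)
from h import *
m=cam("top")
print(onz(m,[[292,205],[352,182]],.121), onz(m,[[246,127],[380,127],[380,221],[246,221]],.085))
```

```text
[[ 0.54005454  0.08328865  0.121     ]
 [ 0.6047481  -0.08033335  0.121     ]] [[ 0.76814769  0.22086794  0.085     ]
 [ 0.77209945 -0.16531355  0.085     ]
 [ 0.50039923 -0.16224199  0.085     ]
 [ 0.49773515  0.2133785   0.085     ]]
```

View pics/top0c.png

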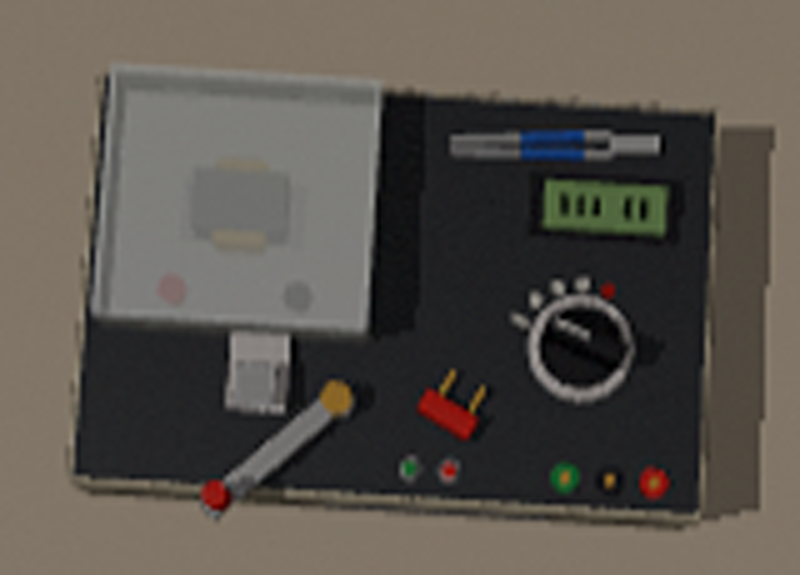

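```bash
cat > fit.py <<'E'
from h import *
from scipy.optimize import least_squares
m=cam("top")
T=np.array([[-120,180,85],[-120,-180,85],[120,-180,85],[110,165,130],[110,15,130],[-30,15,130],[-30,165,130],[-26,-105,99],[-65,30,106]])/1e3
px=np.array([[75,478],[698,518],[714,112],[110,65],[382,83],[368,332],[93,318],[580,348],[337,397]])/5+[235,115]
def W(x,P):
    c,s=np.cos(x[2]),np.sin(x[2]); P=np.atleast_2d(P)
    return np.c_[x[0]+c*P[:,0]-s*P[:,1],x[1]+s*P[:,0]+c*P[:,1],P[:,2]]
r=least_squares(lambda x:(proj(m,W(x,T))-px).ravel(),[.63,.02,0],loss="soft_l1")
print(r.x); print(np.round(r.fun.reshape(-1,2),1))
k=onz(m,np.array([[216,494]])/5+[235,115],.133)[0]; p=W(r.x,[-.065,.03,.1])[0]
d=k-p; print("pivot",p,"knob",k,np.hypot(*d[:2]),"latch",np.arctan2(d[1],d[0])-r.x[2]-np.pi/2)
print("sel",W(r.x,[-.026,-.105,.122]), "closed knob",W(r.x,[-.065,.115,.121]))
E
python3 fit.py
```

```text
[ 0.63341816  0.02299666 -0.05160307]
[[-2.2  1.5]
 [ 1.2  1. ]
 [ 1.5 -0.9]
 [ 0.  -0. ]
 [-0.  -0.4]
 [-0.3 -0.1]
 [-0.5 -0.6]
 [ 0.3 -0.4]
 [-0.2  0.4]]
pivot [0.57005209 0.05630944 0.1       ] knob [0.51484512 0.11919834 0.133     ] 0.083682871172737 latch 0.7720445317255042
sel [[ 0.60203685 -0.08052248  0.122     ]] closed knob [[0.5744364  0.14119629 0.121     ]]
```

Request:
{"fn": "move_arm", "kwargs": {
  "targets": [
    [[0,-0.98,-0.66,0,0],[0,-0.98,-0.66,0,0],[0,-0.98,-0.66,0,0],[0,-0.98,-0.66,0,0],[0,-0.98,-0.66,0,0],[0,-0.98,-0.66,0,0],[0,-0.98,-0.66,0,0],[0,-0.98,-0.66,0,0],[0,-0.98,-0.66,0,0],[0,-0.98,-0.66,0,0]]
  ],
  "grip_force": 40
}}

```text
clock: 2.0
ee_pos: [0.3632, 0.2759, 0.2395]
eef_rot: [[-0.939, 0.345, 0.0], [0.345, 0.939, 0.0], [-0.0, 0.0, -1.0]]
force: [0.4, -0.4, -0.1]
finger_gap: 0.0002
```

Request:
{"fn": "move_arm", "kwargs": {
  "targets": [
    [[0,-0.98,-0.66,0,0],[0,-0.98,-0.66,0,0],[0,-0.98,-0.66,0,0],[0,-0.98,-0.66,0,0],[0,-0.98,-0.66,0,0],[0,-0.98,-0.66,0,0],[0,-0.98,-0.66,0,0],[0,0,0,0,-1],[0,0,0,0,-1],[0,0,0,0,-1]]
  ]
}}

```text
clock: 3.0
ee_pos: [0.484, 0.1092, 0.2393]
eef_rot: [[-0.997, -0.072, -0.0], [-0.072, 0.997, 0.0], [0.0, 0.0, -1.0]]
force: [-0.0, -0.1, -0.0]
finger_gap: 0.0001
```

Request:
{"fn": "move_arm", "kwargs": {
  "targets": [
    [[0,0,0,0,-1],[0,0,0,0,-1],[0,0,0,0.5,0],[0,0,0,0.5,0],[0,0,0,0.5,0],[0,0,0,0.5,0],[0,0,0,0,0],[0,0,0,0,0],[0,0,0,0,0],[0,0,0,0,0]]
  ]
}}

```text
clock: 4.0
ee_pos: [0.4841, 0.1095, 0.1899]
eef_rot: [[-0.941, -0.339, 0.001], [-0.339, 0.941, -0.0], [-0.001, -0.0, -1.0]]
force: [0.4, -0.5, 0.3]
finger_gap: -0.0001
```

```bash
cat > go.py <<'E'
import sys; from h import *
def go(x,y,z,yaw):
    s=get_state(); R=np.array(s["eef_rot"]); p=np.array(s["ee_pos"]); yw=np.degrees(np.arctan2(R[1,0],R[0,0]))
    print("t",round(s["clock"],2),"p",p.round(4),"yaw",yw.round(2),"gap",round(s["finger_gap"],4),"F",np.round(s["force"],1),"M",np.round(s["moment"],2),"q6",s["joint_pos"][5].round(2))
    print("shift units",(R.T@(np.array([x,y,z])-p)/.025).round(2),"turn",round(-((yaw-yw+180)%360-180)/8,2))
if __name__=="__main__": go(*map(float,sys.argv[1:]))
E
python3 - <<'E'
from go import *
go(.484,.107,.118,200.4)
im=read_camera("wrist"); save(im,"w1.png"); im=read_camera("scene"); save(im,"s1.png");
E
```

```text
t 4.0 p [0.4841 0.1095 0.1899] yaw -160.16 gap -0.0001 F [ 0.4 -0.5  0.3] M [-0.01  0.   -0.02] q6 -1.93
shift units [ 0.04 -0.09  2.88] turn -0.07
```

View pics/w1.png

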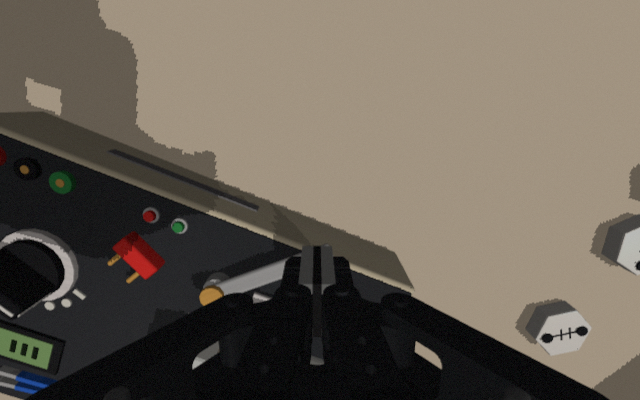

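Request:
{"fn": "move_arm", "kwargs": {
  "targets": [
    [[0,0,0,0.5,0],[0,0,-0.09,0.5,0],[0,0,0,0.5,0],[0,0,0,0.5,0],[0,0,0,0.45,0],[0,0,0,0.4,0],[0,-0.2,0,0,0],[0,-0.2,0,0,0],[0,-0.2,0,0,0],[0,0,0,0,0]]
  ]
}}

```text
clock: 5.1
ee_pos: [0.4996, 0.1126, 0.1185]
eef_rot: [[-0.941, -0.34, 0.001], [-0.34, 0.941, 0.0], [-0.001, -0.0, -1.0]]
force: [-1.2, -0.1, -0.9]
finger_gap: -0.0004
```

```bash
python3 go.py .557 .135 .118 200.4
```

```text
t 5.1 p [0.4996 0.1126 0.1185] yaw -160.14 gap -0.0004 F [-1.2 -0.1 -0.9] M [ 0.02  0.01 -0.01] q6 -1.93
shift units [-2.46  0.06  0.02] turn -0.07
```

Request:
{"fn": "move_arm", "kwargs": {
  "targets": [
    [[0,-0.27,0,0,0],[0,-0.27,0,0,0],[0,-0.27,0,0,0],[0,-0.27,0,0,0],[0,-0.27,0,0,0],[0,-0.27,0,0,0],[0,-0.27,0,0,0],[0,-0.27,0,0,0],[0,0,0,0,0],[0,0,0,0,0]]
  ]
}}

```text
clock: 6.1
ee_pos: [0.5496, 0.1308, 0.118]
eef_rot: [[-0.941, -0.339, 0.0], [-0.339, 0.941, 0.0], [-0.0, 0.0, -1.0]]
force: [0.1, -0.4, 0.2]
finger_gap: 0.0001
```

Run:
```python
from go import *
go(.557,.135,.118,200.4)
im=read_camera("scene"); save(cv2.resize(im[150:300,220:420],None,fx=4,fy=4,interpolation=cv2.INTER_CUBIC),"s2.png")
```

```text
t 6.1 p [0.5496 0.1308 0.118 ] yaw -160.16 gap 0.0001 F [ 0.1 -0.4  0.2] M [ 0.01 -0.03 -0.05] q6 -1.89
shift units [-0.33  0.06  0.  ] turn -0.07
```

View pics/s2.png

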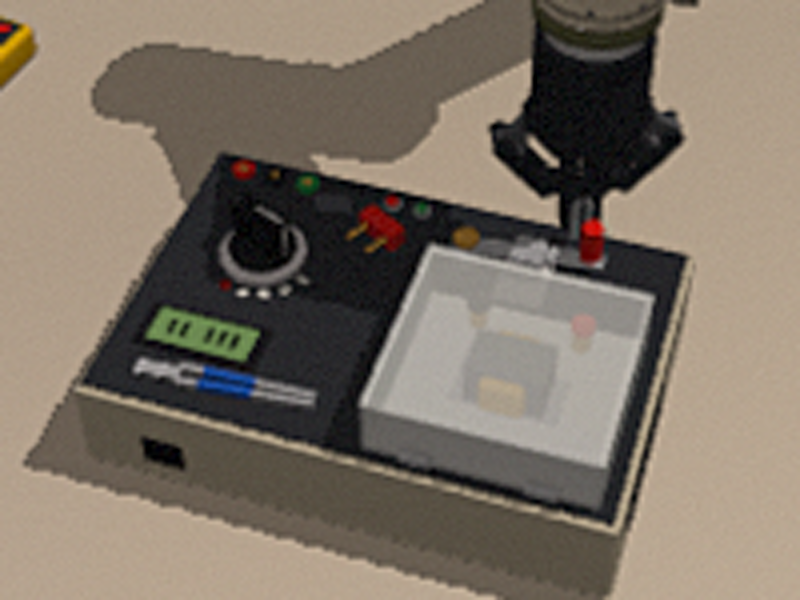

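Request:
{"fn": "move_arm", "kwargs": {
  "targets": [
    [[0,-0.1,0,0,0],[0,-0.1,0,0,0],[0,-0.1,0,0,0],[0,-0.05,0,0,0],[0,0,0,0,0],[0,0,0,0,0],[0,0,0,0,0],[0,0,0,0,0],[0,0,0,0,0],[0,0,0,0,0]]
  ]
}}

```text
clock: 7.15
ee_pos: [0.5578, 0.1337, 0.1181]
eef_rot: [[-0.941, -0.339, 0.0], [-0.339, 0.941, 0.0], [-0.0, -0.0, -1.0]]
force: [1.0, -0.3, 1.2]
finger_gap: -0.0003
```

No stop force yet; push on in small steps.

Request:
{"fn": "move_arm", "kwargs": {
  "targets": [
    [[0,-0.05,0,0,0],[0,-0.05,0,0,0],[0,0,0,0,0],[0,0,0,0,0],[0,0,0,0,0],[0,0,0,0,0],[0,0,0,0,0],[0,0,0,0,0],[0,0,0,0,0],[0,0,0,0,0]]
  ]
}}

```text
clock: 8.15
ee_pos: [0.56, 0.1345, 0.118]
eef_rot: [[-0.941, -0.339, -0.0], [-0.339, 0.941, -0.0], [0.0, -0.0, -1.0]]
force: [-1.7, -2.6, -1.2]
finger_gap: -0.0002
```

Request:
{"fn": "move_arm", "kwargs": {
  "targets": [
    [[0,-0.05,0,0,0],[0,-0.05,0,0,0],[0,0,0,0,0],[0,0,0,0,0],[0,0,0,0,0],[0,0,0,0,0],[0,0,0,0,0],[0,0,0,0,0],[0,0,0,0,0],[0,0,0,0,0]]
  ]
}}

```text
clock: 9.15
ee_pos: [0.5603, 0.1347, 0.1179]
eef_rot: [[-0.941, -0.34, -0.006], [-0.34, 0.941, -0.002], [0.006, 0.0, -1.0]]
force: [-12.2, -6.6, 5.2]
finger_gap: -0.0002
```

Request:
{"fn": "move_arm", "kwargs": {
  "targets": [
    [[0,0.3,0,0,0],[0,0.7,0,0,0],[0,0.5,0,0,0],[0,0,0,-0.8,0],[0,0,0,-0.8,0],[0,0,0,-0.8,0],[0,0,0,-0.8,0],[50,0,0,0,1],[50,0,0,0,1],[50,0,0,0,1]]
  ]
}}

```text
clock: 10.15
ee_pos: [0.5275, 0.123, 0.1985]
eef_rot: [[-0.997, 0.078, 0.002], [0.078, 0.997, 0.001], [-0.002, 0.001, -1.0]]
force: [0.5, -0.0, -0.2]
finger_gap: 0.043
```

Run:
```python
from go import *
go(.602,-.0805,.117,64.5)
im=read_camera("scene"); save(cv2.resize(im[150:300,220:420],None,fx=4,fy=4,interpolation=cv2.INTER_CUBIC),"s3.png")
im=read_camera("top"); save(cv2.resize(im[115:230,235:395],None,fx=5,fy=5,interpolation=cv2.INTER_CUBIC),"t3.png")
```

```text
t 10.15 p [0.5275 0.123  0.1985] yaw 175.52 gap 0.043 F [ 0.5 -0.  -0.2] M [ 0.   -0.02  0.01] q6 -1.48
shift units [-3.6  -7.89  3.26] turn 13.88
```

View pics/s3.png

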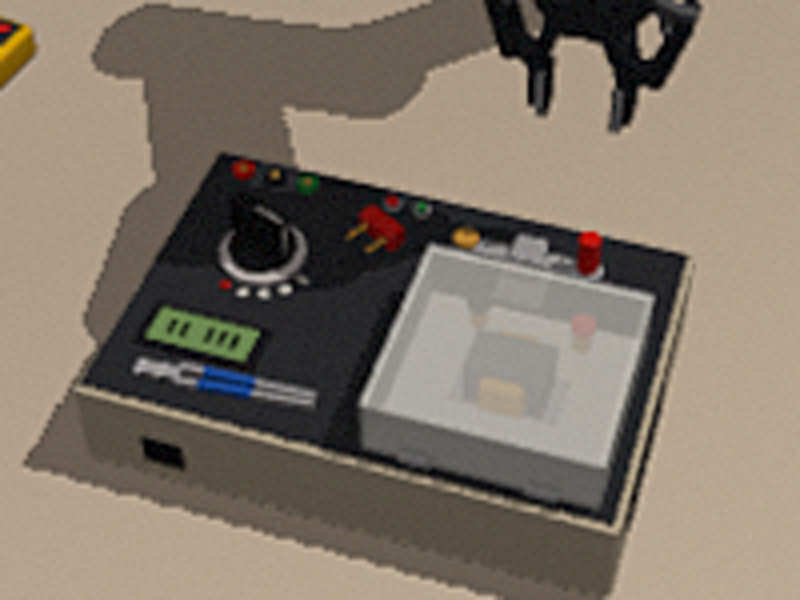

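Request:
{"fn": "move_arm", "kwargs": {
  "targets": [
    [[50,-0.45,-0.98,0,0],[50,-0.45,-0.98,0,0],[50,-0.45,-0.98,0,0],[50,-0.45,-0.98,0,0],[50,-0.45,-0.98,0,0],[50,-0.45,-0.98,0,0],[50,-0.45,-0.98,0,0],[50,-0.45,-0.98,0,0],[50,0,0,0,1],[50,0,0,0,1]]
  ]
}}

```text
clock: 11.25
ee_pos: [0.6031, -0.0801, 0.1979]
eef_rot: [[-0.938, 0.347, 0.001], [0.347, 0.938, 0.0], [-0.001, 0.001, -1.0]]
force: [0.5, 0.1, 0.4]
finger_gap: 0.0498
```

Request:
{"fn": "move_arm", "kwargs": {
  "targets": [
    [[50,0,0,0,1],[50,0,0,0,1],[50,0,0,0,1],[50,0,0,0,1],[50,0,0,0,1],[50,0,0,0,1],[50,0,0,0,1],[50,0,0,0,1],[50,0,0,0,1],[50,0,0,0,1]]
  ]
}}

```text
clock: 12.25
ee_pos: [0.603, -0.0792, 0.1981]
eef_rot: [[0.178, 0.984, 0.001], [0.984, -0.178, 0.0], [0.0, 0.001, -1.0]]
force: [0.2, -0.4, 0.5]
finger_gap: 0.0499
```

Request:
{"fn": "move_arm", "kwargs": {
  "targets": [
    [[50,0,0,0,1],[50,0,0,0,0.88],[50,0,0,0,0],[50,0,0,0,0],[50,0,0,0,0],[50,0,0,0,0],[50,0,0,0,0],[50,0,0,0,0],[50,0,0,0,0],[50,0,0,0,0]]
  ]
}}

```text
clock: 13.25
ee_pos: [0.6027, -0.0793, 0.1981]
eef_rot: [[0.426, 0.905, 0.0], [0.905, -0.426, 0.0], [0.0, 0.0, -1.0]]
force: [0.2, -0.4, -0.1]
finger_gap: 0.05
```

Run:
```python
from fit import *
from go import *
go(.602,-.0805,.117,64.5)
im=read_camera("wrist"); mw=cam("wrist"); save(im,"w4.png")
print("wrist knob_bar",spot_in("wrist","knob_bar")[:2],"axis pred",proj(mw,W(r.x,[[-.026,-.105,.131],[-.026,-.105,.099]])).round(1))
im=read_camera("scene"); ms=cam("scene")
for th in(0,.05,.1,.15): print(th,proj(ms,W(r.x,[-.065+.085*-np.sin(th),.03+.085*np.cos(th),.133])))
print(spot_in("scene","latch_grip")[:2])
```

```text
[ 0.63341816  0.02299666 -0.05160307]
[[-2.2  1.5]
 [ 1.2  1. ]
 [ 1.5 -0.9]
 [ 0.  -0. ]
 [-0.  -0.4]
 [-0.3 -0.1]
 [-0.5 -0.6]
 [ 0.3 -0.4]
 [-0.2  0.4]]
pivot [0.57005209 0.05630944 0.1       ] knob [0.51484512 0.11919834 0.133     ] 0.083682871172737 latch 0.7720445317255042
sel [[ 0.60203685 -0.08052248  0.122     ]] closed knob [[0.5744364  0.14119629 0.121     ]]
t 13.25 p [ 0.6027 -0.0793  0.1981] yaw 64.82 gap 0.05 F [ 0.2 -0.4 -0.1] M [-0.02  0.03 -0.04] q6 0.11
shift units [-0.06 -0.01  3.24] turn 0.04
wrist knob_bar [{'bbox': [284.8, 171.2, 65.4, 78.9], 'p': 0.84}] axis pred [[319.2 223.9]
 [318.9 208.9]]
0 [[366.57807162 208.31625476]]
0.05 [[366.90924112 207.2152677 ]]
0.1 [[367.15952896 206.10612272]]
0.15 [[367.32896815 204.99177232]]
[{'bbox': [335.9, 207.9, 32.6, 8.6], 'p': 0.73}]
```

View pics/w4.png

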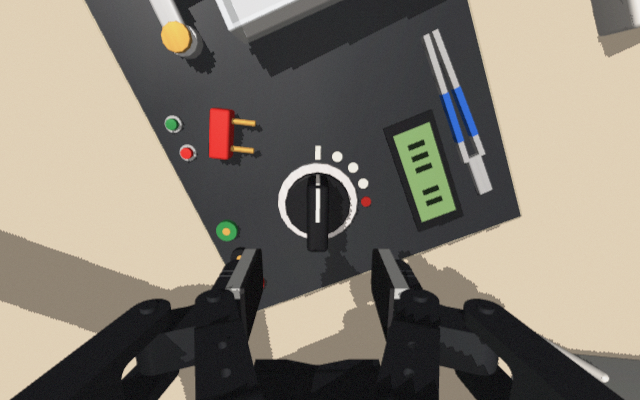

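View pics/t3.png

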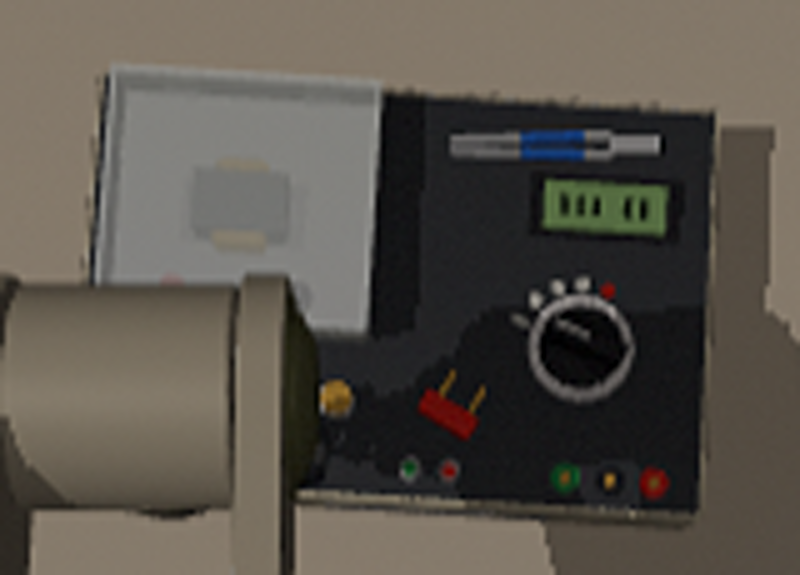

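Run:
```python
from fit import *
mw=cam("wrist"); ms=cam("scene")
R=np.array(get_state()["eef_rot"]); c=W(r.x,[-.026,-.105,.1])[0]
def tell(n,p): print(n,p.round(4),"tool-frame offset from model mm",(R.T@(p-c))[:2].round(4)*1e3)
# ring by threshold on white in wrist image
im=cv2.imread("pics/w4.png").astype(int)
msk=((im.min(2)>150)&(np.ptp(im,axis=2)<40)).astype(np.uint8); msk[:160]=0;msk[248:]=0;msk[:,:272]=0;msk[:,360:]=0
yx=np.argwhere(msk); y,x=yx.T; k=(np.hypot(x-317.5,y-202)>30)&(np.hypot(x-317.5,y-202)<43)
e=cv2.fitEllipse(yx[k][:,::-1].astype(np.float32).reshape(-1,1,2)); print("ring",e)
for z in(.090,.099): tell("wrist ring z%.3f"%z,onz(mw,[e[0]],z)[0])
tell("wrist pivot vs model", onz(mw,[[177,36]],.108)[0]-W(r.x,[-.065,.03,.108])[0]+c)
tell("scene ring",onz(ms,[np.array([263,253])/4+[220,150]],.099)[0])
tell("top ring",onz(m,[np.array([581,348])/5+[235,115]],.099)[0])
```

```text
[ 0.63341816  0.02299666 -0.05160307]
[[-2.2  1.5]
 [ 1.2  1. ]
 [ 1.5 -0.9]
 [ 0.  -0. ]
 [-0.  -0.4]
 [-0.3 -0.1]
 [-0.5 -0.6]
 [ 0.3 -0.4]
 [-0.2  0.4]]
pivot [0.57005209 0.05630944 0.1       ] knob [0.51484512 0.11919834 0.133     ] 0.083682871172737 latch 0.7720445317255042
sel [[ 0.60203685 -0.08052248  0.122     ]] closed knob [[0.5744364  0.14119629 0.121     ]]
ring ((317.16552734375, 202.17897033691406), (70.75804138183594, 72.85674285888672), 97.1718521118164)
wrist ring z0.090 [ 0.6019 -0.0777  0.09  ] tool-frame offset from model mm [ 2.5 -1.3]
wrist ring z0.099 [ 0.603  -0.0753  0.099 ] tool-frame offset from model mm [ 5.1 -1.3]
wrist pivot vs model [ 0.6039 -0.0786  0.1   ] tool-frame offset from model mm [2.5 0.8]
scene ring [ 0.6149 -0.073   0.099 ] tool-frame offset from model mm [12.3  8.4]
top ring [ 0.601  -0.0802  0.099 ] tool-frame offset from model mm [-0.2 -1.1]
```

Request:
{"fn": "move_arm", "kwargs": {
  "targets": [
    [[50,0.05,0,0.6,0.04],[50,0,0,0.6,0],[50,0,0,0.6,0],[50,0,0,0.6,0],[50,0,0,0.5,0],[50,0,0,0.34,0],[50,0,0,0,0],[50,0,0,0,0],[50,0,0,0,0],[50,0,0,0,0]]
  ]
}}

```text
clock: 14.45
ee_pos: [0.6035, -0.0783, 0.1177]
eef_rot: [[0.431, 0.902, 0.001], [0.902, -0.431, -0.0], [0.0, 0.001, -1.0]]
force: [1.0, -0.1, -0.7]
finger_gap: 0.05
```

Request:
{"fn": "move_arm", "kwargs": {
  "targets": [
    [[5,0,0,0,0],[5,0,0,0,0],[5,0,0,0,0],[5,0,0,0,0],[5,0,0,0,0],[5,0,0,0,0],[5,0,0,0,0],[5,0,0,0,0],[5,0,0,0,0],[5,0,0,0,0]]
  ],
  "grip_force": 60
}}

```text
clock: 15.45
ee_pos: [0.6035, -0.0783, 0.1174]
eef_rot: [[0.431, 0.902, 0.001], [0.902, -0.431, -0.0], [0.0, 0.001, -1.0]]
force: [0.5, -0.6, 5.1]
finger_gap: 0.0126
```

Run:
```python
from go import *
go(.603,-.0793,.117,-2.96)
im=read_camera("wrist"); save(im[100:,150:500],"w5.png")
```

```text
t 15.45 p [ 0.6035 -0.0783  0.1174] yaw 64.48 gap 0.0126 F [ 0.5 -0.6  5.1] M [-0.1  -0.09 -0.04] q6 0.12
shift units [-0.05 -0.    0.02] turn 8.43
```

View pics/w5.png

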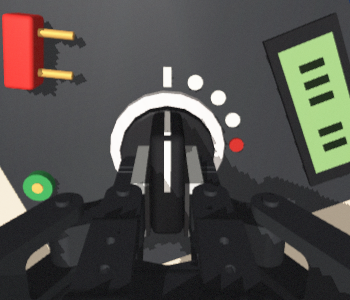

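Request:
{"fn": "move_arm", "kwargs": {
  "targets": [
    [[5,0,0,0,0.5],[5,0,0,0,0.5],[5,0,0,0,0.5],[5,0,0,0,0.5],[5,0,0,0,0.5],[5,0,0,0,0.3],[5,0,0,0,0],[5,0,0,0,0],[5,0,0,0,0],[5,0,0,0,0]]
  ]
}}

```text
clock: 16.5
ee_pos: [0.6036, -0.0783, 0.1174]
eef_rot: [[0.742, 0.671, 0.001], [0.671, -0.742, -0.001], [0.001, 0.001, -1.0]]
force: [1.8, -1.5, 5.3]
finger_gap: 0.013
```

```bash
python3 go.py .603 -.0793 .117 -2.96
```

```text
t 16.5 p [ 0.6036 -0.0783  0.1174] yaw 42.13 gap 0.013 F [ 1.8 -1.5  5.3] M [-0.06 -0.19  0.09] q6 0.51
shift units [-0.04  0.01  0.02] turn 5.64
```

Request:
{"fn": "move_arm", "kwargs": {
  "targets": [
    [[5,0,0,0,0.5],[5,0,0,0,0.5],[5,0,0,0,0.5],[5,0,0,0,0.5],[5,0,0,0,0.5],[5,0,0,0,0.5],[5,0,0,0,0.5],[5,0,0,0,0.5],[5,0,0,0,0.5],[5,0,0,0,0.5]]
  ]
}}

```text
clock: 17.5
ee_pos: [0.6037, -0.0785, 0.1174]
eef_rot: [[0.999, 0.034, 0.001], [0.034, -0.999, -0.001], [0.001, 0.001, -1.0]]
force: [2.6, -1.3, 4.4]
finger_gap: 0.0127
```

Request:
{"fn": "move_arm", "kwargs": {
  "targets": [
    [[5,0,0,0,0.3],[5,0,0,0,0.3],[5,0,0,0,0],[5,0,0,0,0],[5,0,0,0,0],[5,0,0,0,0],[5,0,0,0,0],[5,0,0,0,0],[5,0,0,0,0],[5,0,0,0,0]]
  ]
}}

```text
clock: 18.5
ee_pos: [0.6037, -0.0785, 0.1174]
eef_rot: [[0.999, -0.046, 0.001], [-0.046, -0.999, -0.001], [0.001, 0.001, -1.0]]
force: [1.7, -2.9, 4.7]
finger_gap: 0.0129
```

Run:
```python
from go import *
go(.603,-.0793,.117,-2.96)
im=read_camera("wrist"); save(cv2.resize(im[150:350,200:440],None,fx=3,fy=3,interpolation=cv2.INTER_CUBIC),"w6.png")
im=read_camera("scene"); save(cv2.resize(im[150:300,220:420],None,fx=4,fy=4,interpolation=cv2.INTER_CUBIC),"s6.png")
```

```text
t 18.5 p [ 0.6037 -0.0785  0.1174] yaw -2.62 gap 0.0129 F [ 1.7 -2.9  4.7] M [-0.4  -0.45  0.12] q6 1.29
shift units [-0.03  0.03  0.02] turn 0.04
```

View pics/w6.png

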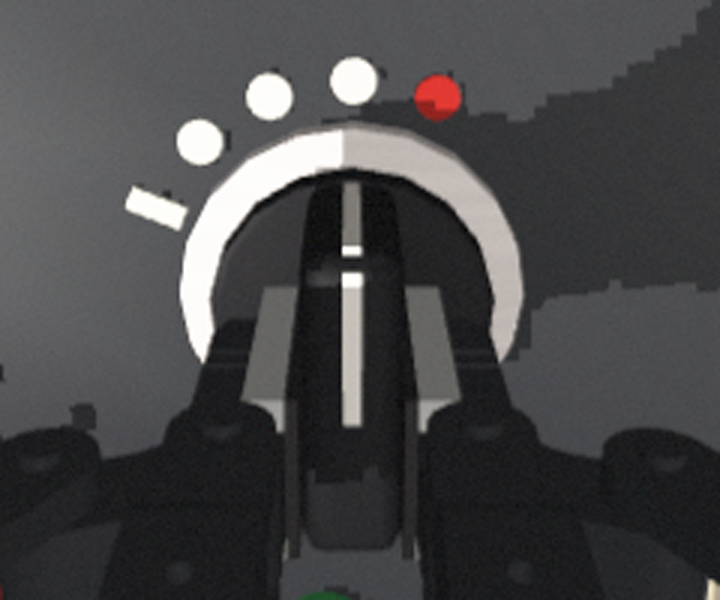

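View pics/s6.png

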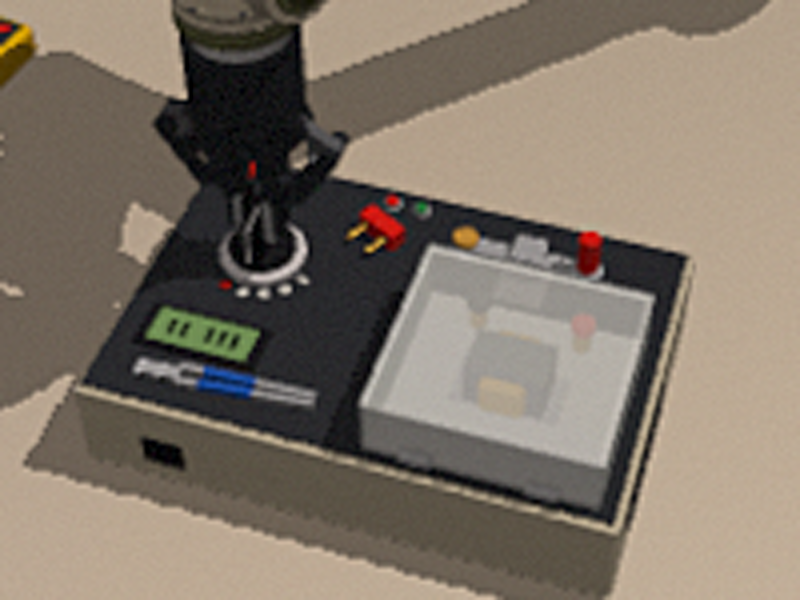

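The wrist picture shows the pointer line (column 352) aimed at the third white dot (353, 80), with the red fourth dot off to the right at (438, 97). In the scene picture the latch knob is still at (590, 245) in the closed position, and the cover, plug and tweezers look unmoved. The selector has been held for about 0.8 s, so I'm handing the job in.

```bash
python3 -c "
from workcell import *
print(close_job()); s=get_state(); print(s['clock'],s['eef_rot'][:,0],s['finger_gap'])"
```

```text
the job is handed in; nothing more can be done
None
the job is handed in; nothing more can be done
```

The latch is closed in its catch and the gripper is holding the selector at the third stop. I handed the job in at about 18.6 s on the robot's clock; it reports no verdict.

- **Latch:** I pushed the arm closed with the shut fingers until it met its hard stop at about 12 N. With the fingers backed off, the knob in the scene picture sat where the fully closed position predicts. It had not moved in the last picture.
- **Selector:** I gripped the bar at zero, with the fingers set to 60 N, and turned it 67° clockwise. I judged the stop by angle and by the picture, and did not count the clicks separately. The tool's final yaw was -2.6° against -3.0° for the third stop. The pointer line was on the third white dot, clear of the red one.
- **Everything else:** The cover was shut, and the tweezers and link plug looked unmoved. I did not check the loose things on the bench in the last pictures; the arm never came down near them.
- **Disagreement:** The cameras placed the selector axis differently. The wrist camera was 3 to 5 mm off the top camera's fit, and a rough reading from the scene camera was about 15 mm off. I used a point between the top and wrist readings. Sideways force stayed under about 3.5 N in the readings taken during the turn, so the grip was well centred.

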